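# Tip the red insert plate out of its block

### The arm

A 6-joint arm with a two-finger parallel gripper is mounted at the origin on a cart in front of the work surface, level with it; the furniture and walls round the work are solid. World frame = base frame: x ahead of the robot, y to its left, z up, the work surface at z = 0. Lengths are in m, angles in rad, forces in N, time in s.
With the tool pointing down it reaches from about 0.25 to 0.725 m from the base axis. Payload 4 kg.
Tool frame: the origin (TCP) lies at the very end of the fingers, on their centre line; the grasp point (between the pads) lies behind it (bot.tcp_to_grasp is the z of the grasp point in the tool frame, in m); z points along the fingers, y is the direction in which the jaws open and shut (so a half turn about z gives the same grasp; the last joint's range is limited). The gripper opens to 85 mm and grips with 20 to 120 N. Pads are 22 mm wide; open, the fingers measure 114 mm over their backs; the gripper's body (76 mm by 85 mm) begins 54 mm behind the grasp point. The pads swing forward as they close: fully open they stand 13 mm farther back than shut.
Start: joints at [1.341, 0.241, 0.005, 1.335, 0, 1.571], TCP at [0.114, 0.487, 0.231] pointing down, gripper open.
Joint ranges: [-2.72, 2.72], [-1.05, 1.87], [-1.09, 1.28], [-1.99, 2.15], [-1.42, 1.44], [-3.14, 3.14]. Speed limits (rad/s): [2.79, 2.79, 3.14, 3.14, 3.14, 3.14].

### API

Orientations are given as a unit quaternion [w, x, y, z].
In Python, from workcell import bot gives the robot as it stands.
- The arm moves only by the tool move_arm, never from a script. Its argument "plan" is a list of rows, each an object of numbers: "x", "y", "z": the shift along the world's x, y, z in m; "wx", "wy", "wz": the turn, a rotation vector about the world's x, y, z in rad. A call has 1 to 5 rows; each row shifts and turns the commanded pose from where the row before left it; what a row does not reach is not made up. A row lasts 1/8 s, in which the tool goes at most 62.5 mm and 10.7 degrees, less where a joint would pass 70% of its speed; a pose out of reach is approached as far as the arm can. A call with a gripper value outside its range is refused whole. "claw" is the closure, from 0 (fully open) to 1 (shut), set as the call begins (left out, the last holds). The fingers move at their own pace and stop on an object; the grip force is fixed at half the most. Time passes only in rows, so rows that do not move let the fingers close. It gives the time, the measured TCP pose, the force and the opening at its end, in the units of the state.
- bot.get_obs(): the state, without advancing time (a new reading comes with each control period).
- bot.camera(name): name is "side" or "top"; returns the picture (384x512x3 uint8, blue, green, red); there is no depth.
- bot.camera_params(name): a dict with "K" (3x3 intrinsics, pixels), "distortion" ([k1, k2, p1, p2, k3] as OpenCV has them; the pictures are not rectified), "origin" and "rotation" of the camera in the world. Camera axes: x right, y down, z forward; pixel columns grow to the right and rows downward; lengths in m; the calibration is good to about 2 mm. A picture is of the moment at which its call begins. camera_params takes no time and is no camera call.
- bot.job_done(): hands the job in, once; it reports no verdict.
The state is a dict: "t": time; "q": joint angles; "dq": joint speeds; "effort": joint torques, N m; "tool_pos": TCP position; "ee_rot": TCP orientation; "force": force on the tool from outside, world axes, zero at the start; "wrist_torque": the same for the moment, N m; "finger_gap": finger opening in m.
Only numpy, scipy, OpenCV 4.12 (cv2) and the standard library are available. Lean on these libraries where they do the work, as an engineer would, in place of code of your own. Each camera call takes 0.05 s, during which the arm holds its last target.

### The job

Take the red insert plate out of the wooden storage block: it lies flush, so press one end down until the other end tips up, then grip the raised end, lift the plate out and lay it flat, gently, in the middle of the green mat. Leave the black and the bare metal plates in their places.

Things in the scene. Friction and masses are not known exactly. Their poses are not given: they have to be found in the camera images.
- red_center (a point): flat saw insert plate, painted red, 120 x 48 x 8 mm, about 0.08 kg, dark slit drawn along its middle. The point is its centre (half-way up); x along the 120 mm length, y across the width, z up out of the top face. It rests level and loose in any one of the storage block's bays. Once its end is tipped up it can be gripped across its 48 mm width and lifted straight off.
- holder: fixed pale wooden storage block, 151 (x) x 202 (y) x 38 mm, origin under its centre; 3 bays 51 mm wide, 62 mm apart along y. Plates lie flush with its top, 1.5 mm side gaps, each on a see-saw bed turning about y under the plate's middle: 3 to 5 N on the plate 45 mm from its centre, either end, tips it 0.32 rad to a stop (that spot sinks 15 mm). It stays tipped when let go; the raised end stands 19 mm proud
- black_center (a point): flat saw insert plate, black, 120 x 48 x 8 mm, about 0.08 kg, dark slit drawn along its middle. The point is its centre (half-way up); x along the 120 mm length, y across the width, z up out of the top face. It lies in a bay of the storage block and must stay there.
- alu_center (a point): flat saw insert plate, bare aluminium, 120 x 48 x 8 mm, about 0.08 kg, dark slit drawn along its middle. The point is its centre (half-way up); x along the 120 mm length, y across the width, z up out of the top face. It lies in a bay of the storage block and must stay there.
- mat_center (a point): green square mat, 160 x 160 mm and 3 mm thick, fixed flat on the worktop beside the storage block (either side of it). The point is the middle of its top face; x and y run along its edges, z up.
Mind the look-alikes: they are no part of the job. Of the things shaped like the part that bears red_center, the red one is meant.

How it is judged:
On the way:
1. the red plate is tipped in its bay (angle between red_center's own z axis and vertical above 0.2 rad and height (world z) of red_center below 0.046 m), for 0.2 s.
At the end, for the whole second after the job is handed in: The red plate lies flat (within 7 degrees), released and at rest, on the green mat, its centre within 45 mm of the mat's; the black and aluminium plates are within 20 mm of where they were (horizontal distance between red_center and mat_center below 0.045 m and angle between red_center's own z axis and vertical below 0.12 rad and height (world z) of red_center below 0.012 m and linear speed of red_plate below 0.02 m/s and distance of each of black_center, alu_center from where it was at the start of the episode below 0.02 m); the robot touches nothing.
It fails at once if the black or the bare metal plate is taken out or shifted by over 25 mm (distance of any of black_center, alu_center from where it was at the start of the episode above 0.025 m).
It fails at once if the red plate is dropped onto the mat (meets it faster than 0.8 m/s) (horizontal distance between red_center and mat_center below 0.12 m and height (world z) of red_center below 0.03 m and linear speed of red_plate above 0.8 m/s).
It also fails if it takes over 45 s, if anything falls off the work surface, if the arm or the gripper's body presses on something with over 40 N, if the wrist force passes 120 N, or if a joint passes its speed limit or range.

## Working session

There is one attempt and no reset: what is moved stays moved. The work goes in short steps, Python scripts to look and compute and a tool call to move; the robot and the scene stay as the last step left them, time stands still between calls to the robot, and variables do not carry over. Pictures are saved under pics/ and viewed, and the job is handed in when it is done.

Besides the shell and the picture viewer there is one more tool, called after "Request:" by a JSON object that holds its "api" and its "payload", one argument or row to a line. move_arm: Moves the arm, as the interface text tells. Its arguments: {"type":"object","properties":{"plan":{"type":"array","items":{"type":"object","properties":{"x":{"type":"number"},"y":{"type":"number"},"z":{"type":"number"},"wx":{"type":"number"},"wy":{"type":"number"},"wz":{"type":"number"}}}},"claw":{"type":"number"}},"required":["plan"]}

```bash
mkdir -p pics; ls; python3 - <<'E'
from workcell import bot
import cv2
o=bot.get_obs()
print({k:(v if not hasattr(v,'tolist') else v.tolist()) for k,v in o.items()}, bot.tcp_to_grasp)
for n in("top","side"):
    cv2.imwrite(f"pics/{n}0.png",bot.camera(n)); print(n,bot.camera_params(n))
E
```

```text
pics
{'t': 0.0, 'q': [1.3410030015101122, 0.24138581253594588, 0.0037121115887287968, 1.335202114280667, 5.071171576554015e-06, 1.5707797129700884], 'dq': [0.002027829886281002, 0.0003266281727847423, -0.0005178889427778494, 0.00033624912414963225, -0.0020558850052817363, 0.001005044189054253], 'effort': [0.00021816489606862888, -37.23154306411743, 25.240890383720398, 0.016890086699277163, 0.00012823105862480588, -4.051885760247842e-07], 'tool_pos': [0.11374110754548104, 0.4862349447084379, 0.2304219057807588], 'ee_rot': [-0.00012172789286282526, 0.11463572149731711, 0.9934070516574333, -0.0010325969181841238], 'force': [0.7330621556138716, -0.23968921572082943, -0.05531970498447455], 'wrist_torque': [-0.022878948857426182, -0.032088485511104076, -0.056666675671615756], 'finger_gap': 0.0854282373647558} -0.0187
top {'K': array([[412.8676364 ,   0.        , 256.83304691],
       [  0.        , 412.8676364 , 185.4396885 ],
       [  0.        ,   0.        ,   1.        ]]), 'distortion': array([-0.02582509,  0.        ,  0.        ,  0.        ,  0.        ]), 'origin': array([0.3317326 , 0.08170666, 0.91503925]), 'rotation': array([-0.03802656,  0.71553306, -0.696098  ,  0.0448777 ])}
side {'K': array([[354.80905217,   0.        , 259.90992257],
       [  0.        , 354.80905217, 194.73184224],
       [  0.        ,   0.        ,   1.        ]]), 'distortion': array([0.03558229, 0.        , 0.        , 0.        , 0.        ]), 'origin': array([0.38840842, 0.74791878, 0.62104853]), 'rotation': array([ 0.00609361, -0.01784241,  0.90467849, -0.42567751])}
```

View pics/top0.png

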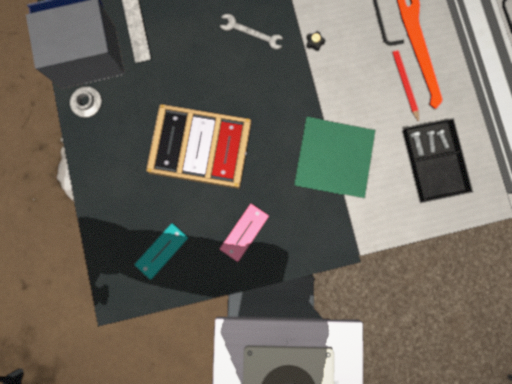

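View pics/side0.png

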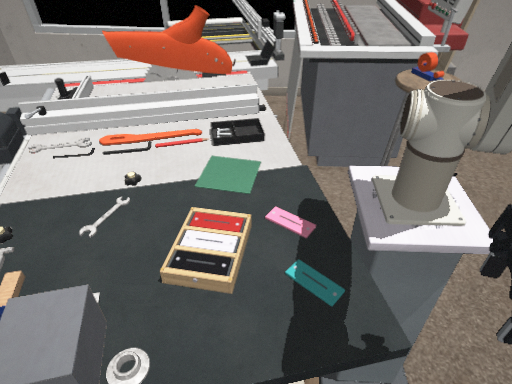

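Candidates in the top picture: the red plate in the block (230,150), the pink loose plate (245,232), the teal loose plate (160,250), the black plate (171,140), the bare metal plate (200,145) and the red pencil (405,85). I choose the red one in the block's right bay. The green mat is at (336,157).

```bash
cat > h.py <<'E'
import cv2,numpy as np
from scipy.spatial.transform import Rotation as R
from workcell import bot
def cam(n):
    p=bot.camera_params(n); q=p["rotation"]
    return p["K"],p["distortion"],np.array(p["origin"]),R.from_quat([q[1],q[2],q[3],q[0]]).as_matrix()
def proj(n,P):
    K,d,o,M=cam(n); P=np.atleast_2d(P).astype(float)
    rv=cv2.Rodrigues(M.T)[0]; return cv2.projectPoints(P,rv,-M.T@o,K,d)[0][:,0]
def ray(n,uv,z):
    K,d,o,M=cam(n); u=cv2.undistortPoints(np.array(uv,float).reshape(-1,1,2),K,d)[:,0]
    D=np.c_[u,np.ones(len(u))]@M.T
    return o+D*((z-o[2])/D[:,2])[:,None]
def rect(mask):
    c=max(cv2.findContours(mask,cv2.RETR_EXTERNAL,cv2.CHAIN_APPROX_NONE)[0],key=cv2.contourArea)
    return c[:,0].astype(float)
def fit(n,mask,z):
    w=ray(n,rect(mask),z)[:,:2]
    (cx,cy),s,a=cv2.minAreaRect((w*1000).astype(np.float32))
    return np.round([cx,cy,*s,a],1)
E
python3 - <<'E'
from h import *
for n in("top","side"):
    im=cv2.imread(f"pics/{n}0.png"); hsv=cv2.cvtColor(im,cv2.COLOR_BGR2HSV)
    H,S,V=cv2.split(hsv)
    k=np.ones((3,3),np.uint8)
    red=(((H<6)|(H>174))&(S>170)&(V>90)).astype(np.uint8)*255
    green=((H>60)&(H<85)&(S>90)&(V>70)).astype(np.uint8)*255
    wood=((H>10)&(H<28)&(S>60)&(V>120)).astype(np.uint8)*255
    if n=="top": sl=np.s_[95:200,140:390]
    else: sl=np.s_[150:300,155:270]
    for nm,m,z in(("red",red,.038),("mat",green,.003),("wood",wood,.038)):
        mm=np.zeros_like(m); mm[sl]=m[sl]; mm=cv2.morphologyEx(mm,cv2.MORPH_CLOSE,k)
        print(n,nm,fit(n,mm,z))
    print(proj(n,bot.get_obs()["tool_pos"]))
im=cv2.imread("pics/top0.png")
cv2.imwrite("pics/crop.png",cv2.resize(im[95:265,130:390],None,fx=3,fy=3,interpolation=cv2.INTER_CUBIC))
E
```

```text
top red [511.3 141.6  46.  118.4  81.9]
top mat [509.1 -98.4 157.7 161.1  80.7]
top wood [519.8 202.8 204.  153.7  82.1]
[[ -4.11866385 363.42686951]]
side red [510.5 146.7  46.1 117.8  81.7]
side mat [508.4 -92.1 155.2 157.5  80.8]
side wood [518.7 219.5 227.7 157.4  82.3]
[[490.25819674 310.19941582]]
```

View pics/crop.png

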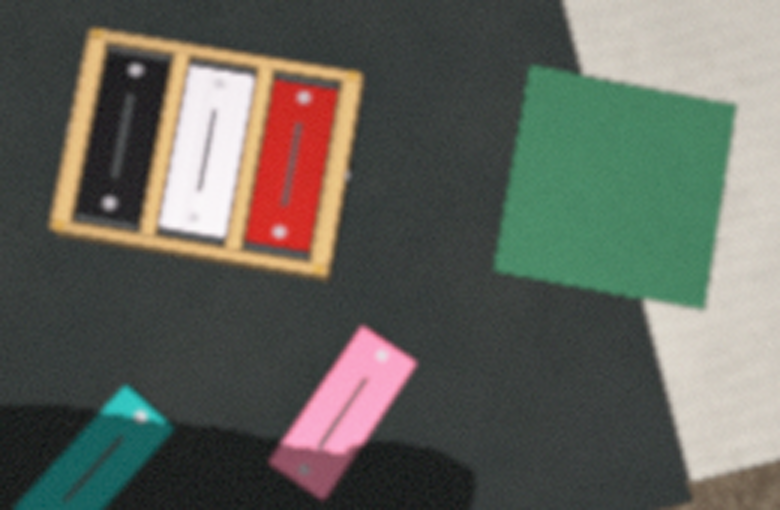

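The crop confirms the choice: the saturated red plate with a slit is in the block's right bay (top picture about 230,150). The pink loose plate lies outside the block. The plate's centre is about (0.511, 0.143) with its length axis at -8°. The two cameras differ by 5 mm in y, which I'll check with the gripper in view.

Request:
{"api": "move_arm", "payload": {
  "plan": [
    {"x": 0.035,"y": -0.034,"wz": 0.009},
    {"x": 0.035,"y": -0.034,"wz": 0.009},
    {"x": 0.035,"y": -0.034,"wz": 0.009},
    {"x": 0.035,"y": -0.034,"wz": 0.009},
    {"x": 0.035,"y": -0.034,"wz": 0.009}
  ],
  "claw": 1
}}

```text
invalid input at $.plan[0]: expected keys x, y, z, wx, wy, wz
```

Request:
{"api": "move_arm", "payload": {
  "plan": [
    {"x": 0.035,"y": -0.034,"wz": 0.009,"z": -0.02},
    {"x": 0.035,"y": -0.034,"wz": 0.009,"z": -0.02},
    {"x": 0.035,"y": -0.034,"wz": 0.009,"z": -0.03},
    {"x": 0.035,"y": -0.034,"wz": 0.009,"z": -0.03},
    {"x": 0.035,"y": -0.034,"wz": 0.009,"z": -0.03}
  ]
}}

```text
invalid input at $.plan[0]: expected keys x, y, z, wx, wy, wz
```

```bash
python3 - <<'E'
from h import *
o=bot.get_obs(); print(o["t"],o["tool_pos"],o["ee_rot"],o["force"],o["finger_gap"])
for n in("top","side"):
    im=bot.camera(n); cv2.imwrite(f"pics/{n}1.png",im)
    p=proj(n,o["tool_pos"])[0]; print(n,p)
    if n=="side": im=im[120:320,130:330]; p=p-[130,120]
    else: im=im[80:230,140:290];p=p-[140,80]
    im=cv2.resize(im,None,fx=3,fy=3,interpolation=cv2.INTER_CUBIC)
    cv2.drawMarker(im,tuple(int(v*3) for v in p),(255,0,255),0,12,1)
    cv2.imwrite(f"pics/{n}1c.png",im)
E
```

```text
0.1 [0.11374801 0.4862848  0.23049574] [-1.04673743e-04  1.14626031e-01  9.93408255e-01 -9.48757091e-04] [ 0.59558059 -0.29959292 -0.24543114] 0.08547851576311634
top [ -4.11866385 363.42686951]
side [490.25819674 310.19941582]
```

View pics/top1c.png

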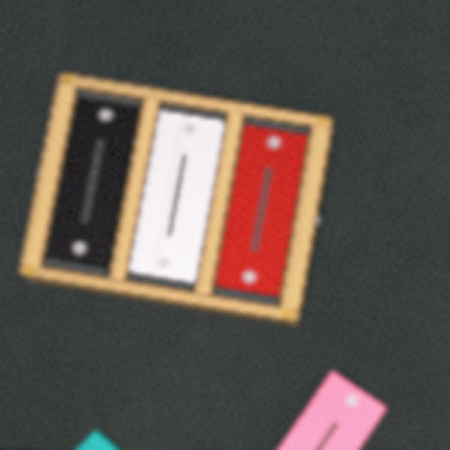

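View pics/side1c.png

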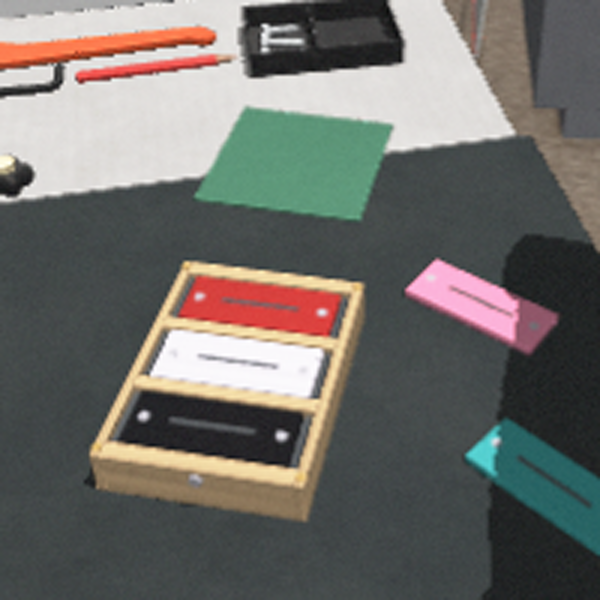

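The moves were refused because every key is needed, so the pictures show the scene unchanged. I'll send them again with full rows.

Request:
{"api": "move_arm", "payload": {
  "plan": [
    {"x": 0.035,"y": -0.034,"z": 0,"wx": 0,"wy": 0,"wz": 0.009},
    {"x": 0.035,"y": -0.034,"z": 0,"wx": 0,"wy": 0,"wz": 0.009},
    {"x": 0.035,"y": -0.034,"z": 0,"wx": 0,"wy": 0,"wz": 0.009},
    {"x": 0.035,"y": -0.034,"z": 0,"wx": 0,"wy": 0,"wz": 0.009},
    {"x": 0.035,"y": -0.034,"z": 0,"wx": 0,"wy": 0,"wz": 0.009}
  ],
  "claw": 1
}}

```text
t: 0.82
tool_pos: [0.2897, 0.3156, 0.2313]
ee_rot: [0.0, 0.092, 0.996, 0.0]
force: [1.0, 0.4, -0.4]
finger_gap: -0.0002
```

Request:
{"api": "move_arm", "payload": {
  "plan": [
    {"x": 0.035,"y": -0.034,"z": -0.02,"wx": 0,"wy": 0,"wz": 0.009},
    {"x": 0.035,"y": -0.034,"z": -0.02,"wx": 0,"wy": 0,"wz": 0.009},
    {"x": 0.035,"y": -0.034,"z": -0.03,"wx": 0,"wy": 0,"wz": 0.009},
    {"x": 0.035,"y": -0.034,"z": -0.03,"wx": 0,"wy": 0,"wz": 0.009},
    {"x": 0.035,"y": -0.034,"z": -0.03,"wx": 0,"wy": 0,"wz": 0.009}
  ]
}}

```text
t: 1.45
tool_pos: [0.465, 0.1456, 0.1005]
ee_rot: [0.0, 0.07, 0.998, 0.0]
force: [0.5, 1.0, 0.2]
finger_gap: 0.0002
```

```bash
cat > look.py <<'E'
import sys
from h import *
tag=sys.argv[1]
o=bot.get_obs(); print(o["t"],np.round(o["tool_pos"],4),np.round(o["ee_rot"],4),np.round(o["force"],2),round(o["finger_gap"],4))
out=[]
for n in("top","side"):
    im=bot.camera(n); cv2.imwrite(f"pics/{n}{tag}.png",im)
    p=proj(n,o["tool_pos"])[0]; print(n,p)
    c=[int(v) for v in sys.argv[2:4]] if n=="top" and len(sys.argv)>2 else [int(v) for v in sys.argv[4:6]] if len(sys.argv)>4 else ([140,80] if n=="top" else [140,130])
    im=im[c[1]:c[1]+190,c[0]:c[0]+130]; p=p-c
    im=cv2.resize(im,None,fx=3,fy=3,interpolation=cv2.INTER_CUBIC)
    cv2.drawMarker(im,tuple(int(v*3) for v in p),(255,0,255),0,12,1)
    out.append(im)
cv2.imwrite(f"pics/c{tag}.png",np.hstack(out))
E
python3 look.py 2
```

```text
1.45 [0.465  0.1456 0.1005] [2.000e-04 6.980e-02 9.976e-01 2.000e-04] [0.52 0.98 0.22] 0.0002
top [222.01774693 165.9915677 ]
side [234.95382376 201.56792666]
```

View pics/c2.png

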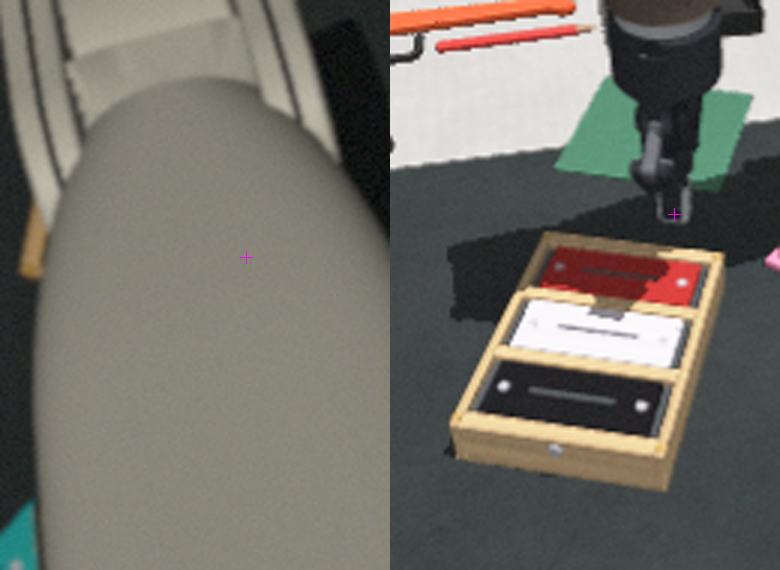

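The side view shows the shut fingertip at its projected spot (about 235,202), over the near half of the red plate. The arm hides the plate in the top view. Next I press down.

Request:
{"api": "move_arm", "payload": {
  "plan": [
    {"x": 0.001,"y": 0.004,"z": -0.02,"wx": 0,"wy": 0,"wz": 0},
    {"x": 0,"y": 0,"z": -0.02,"wx": 0,"wy": 0,"wz": 0},
    {"x": 0,"y": 0,"z": -0.012,"wx": 0,"wy": 0,"wz": 0},
    {"x": 0,"y": 0,"z": -0.006,"wx": 0,"wy": 0,"wz": 0},
    {"x": 0,"y": 0,"z": -0.004,"wx": 0,"wy": 0,"wz": 0}
  ]
}}

```text
t: 2.17
tool_pos: [0.4651, 0.1512, 0.0395]
ee_rot: [0.0, 0.07, 0.998, 0.0]
force: [0.6, -0.1, 0.1]
finger_gap: 0.0001
```

Request:
{"api": "move_arm", "payload": {
  "plan": [
    {"x": 0,"y": 0,"z": -0.003,"wx": 0,"wy": 0,"wz": 0},
    {"x": 0,"y": 0,"z": -0.003,"wx": 0,"wy": 0,"wz": 0},
    {"x": 0,"y": 0,"z": -0.003,"wx": 0,"wy": 0,"wz": 0}
  ]
}}

```text
t: 2.55
tool_pos: [0.4642, 0.1512, 0.0304]
ee_rot: [-0.001, 0.07, 0.998, 0.0]
force: [-4.5, 1.8, 3.7]
finger_gap: -0.0002
```

Request:
{"api": "move_arm", "payload": {
  "plan": [
    {"x": 0,"y": 0,"z": -0.003,"wx": 0,"wy": 0,"wz": 0},
    {"x": 0,"y": 0,"z": -0.002,"wx": 0,"wy": 0,"wz": 0}
  ]
}}

```text
t: 2.8
tool_pos: [0.4645, 0.151, 0.025]
ee_rot: [-0.0, 0.07, 0.998, 0.0]
force: [-3.2, 2.1, 2.9]
finger_gap: -0.0001
```

```bash
python3 look.py 3
```

```text
2.8 [0.4645 0.151  0.025 ] [-4.000e-04  6.970e-02  9.976e-01  2.000e-04] [-3.22  2.14  2.88] -0.0001
top [222.0383756  171.81775045]
side [236.24312926 227.18076415]
```

View pics/c3.png

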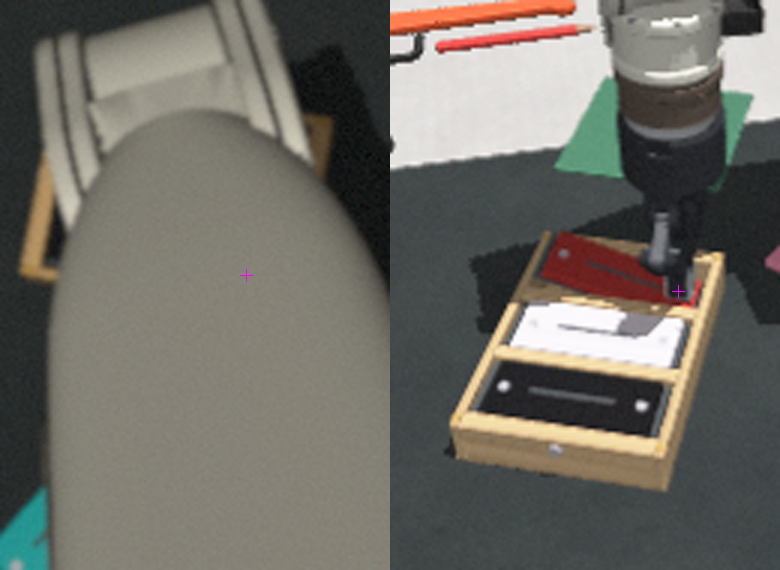

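The side view shows the far end rising (about 200,215) and the fingertip in the bay at the near end. I press a little further, to the stop.

Request:
{"api": "move_arm", "payload": {
  "plan": [
    {"x": 0,"y": 0,"z": -0.002,"wx": 0,"wy": 0,"wz": 0},
    {"x": 0,"y": 0,"z": -0.001,"wx": 0,"wy": 0,"wz": 0}
  ]
}}

```text
t: 3.15
tool_pos: [0.4651, 0.1508, 0.0239]
ee_rot: [0.0, 0.07, 0.998, 0.0]
force: [-9.6, 0.3, 21.4]
finger_gap: 0.0003
```

Request:
{"api": "move_arm", "payload": {
  "plan": [
    {"x": 0,"y": 0,"z": -0.001,"wx": 0,"wy": 0,"wz": 0},
    {"x": 0,"y": 0,"z": 0,"wx": 0,"wy": 0,"wz": 0}
  ]
}}

```text
t: 3.4
tool_pos: [0.4651, 0.1508, 0.0239]
ee_rot: [0.001, 0.07, 0.998, 0.0]
force: [-9.8, -0.6, 23.4]
finger_gap: 0.0003
```

The force jumped to 23 N, so it is at the stop. I lift off and look.

Request:
{"api": "move_arm", "payload": {
  "plan": [
    {"x": 0,"y": 0,"z": 0.015,"wx": 0,"wy": 0,"wz": 0},
    {"x": 0,"y": 0,"z": 0.03,"wx": 0,"wy": 0,"wz": 0},
    {"x": 0,"y": 0,"z": 0.05,"wx": 0,"wy": 0,"wz": 0},
    {"x": 0,"y": -0.05,"z": 0.03,"wx": 0,"wy": 0,"wz": 0},
    {"x": 0,"y": -0.06,"z": 0,"wx": 0,"wy": 0,"wz": 0}
  ],
  "claw": 1
}}

```text
t: 4.03
tool_pos: [0.4686, 0.0401, 0.1498]
ee_rot: [0.005, 0.068, 0.998, -0.0]
force: [0.5, -0.8, -0.0]
finger_gap: 0.0005
```

Request:
{"api": "move_arm", "payload": {
  "plan": [
    {"x": 0,"y": -0.06,"z": 0,"wx": 0,"wy": 0,"wz": 0},
    {"x": 0,"y": -0.06,"z": 0,"wx": 0,"wy": 0,"wz": 0},
    {"x": 0,"y": 0,"z": 0,"wx": 0,"wy": 0,"wz": 0}
  ],
  "claw": 0
}}

```text
t: 4.4
tool_pos: [0.4656, -0.0838, 0.1468]
ee_rot: [0.001, 0.074, 0.997, -0.001]
force: [0.4, 0.6, 0.4]
finger_gap: 0.0546
```

```bash
python3 look.py 4
```

```text
4.4 [ 0.4656 -0.0838  0.1468] [ 0.0012  0.0739  0.9973 -0.0011] [0.44 0.56 0.4 ] 0.0546
top [341.61561345 165.10824604]
side [241.88141994 132.14891791]
```

View pics/c4.png

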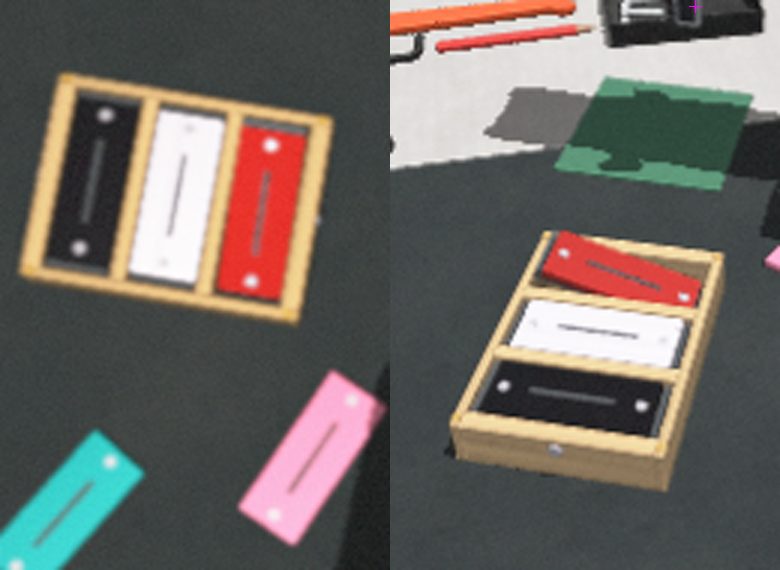

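The red plate stays tipped with its far end raised (top picture about 232,123, side about 195,212). The black and metal plates are unmoved. Next I measure the raised end.

```bash
cat > m.py <<'E'
from h import *
def tri(a,b):
    L=[]
    A=[];B=[]
    for n,uv in(("top",a),("side",b)):
        p0=ray(n,[uv],0)[0]; o=cam(n)[2]; d=(p0-o)/np.linalg.norm(p0-o)
        P=np.eye(3)-np.outer(d,d); A.append(P);B.append(P@o)
    X=np.linalg.lstsq(np.vstack(A),np.hstack(B),rcond=None)[0]
    r=[np.linalg.norm(A[i]@X-B[i]) for i in(0,1)]
    return X,r
if __name__=="__main__":
    print(tri((230.3,128.3),(197.7,214.3)),tri((223.5,173.8),(238,228.9)))
    for n in("top","side"):
        im=cv2.imread(f"pics/{n}4.png"); H,S,V=cv2.split(cv2.cvtColor(im,cv2.COLOR_BGR2HSV))
        m=(((H<6)|(H>174))&(S>150)&(V>90)).astype(np.uint8)*255
        mm=np.zeros_like(m); s=np.s_[95:200,200:260] if n=="top" else np.s_[195:300,155:270]; mm[s]=m[s]
        mm=cv2.morphologyEx(mm,cv2.MORPH_CLOSE,np.ones((3,3),np.uint8))
        c=rect(mm); 
        b=cv2.boxPoints(cv2.minAreaRect(c.astype(np.float32))); print(n,np.round(b,1).tolist())
        for z in(.057,.038,.020): print(z,np.round(ray(n,b,z)[:,:2],4).tolist())
E
python3 m.py
```

```text
(array([0.5562434 , 0.13500416, 0.04817391]), [np.float64(0.0002426794723464626), np.float64(0.0002426794723468321)]) (array([0.46109101, 0.14830566, 0.01674972]), [np.float64(0.0002888252577279128), np.float64(0.00028882525772764656)])
top [[211.5, 176.10000610351562], [220.60000610351562, 121.5999984741211], [241.60000610351562, 125.0999984741211], [232.60000610351562, 179.60000610351562]]
0.057 [[0.45, 0.1703], [0.5677, 0.1557], [0.5614, 0.1105], [0.4439, 0.1259]]
0.038 [[0.4527, 0.1723], [0.573, 0.1573], [0.5665, 0.1112], [0.4463, 0.1269]]
0.02 [[0.4551, 0.1741], [0.5779, 0.1589], [0.5713, 0.1118], [0.4487, 0.1278]]
side [[189.8000030517578, 221.1999969482422], [195.39999389648438, 205.60000610351562], [243.6999969482422, 222.89999389648438], [238.1999969482422, 238.5]]
0.057 [[0.5677, 0.1682], [0.5646, 0.1143], [0.4446, 0.1687], [0.4531, 0.2174]]
0.038 [[0.5738, 0.1487], [0.5706, 0.0929], [0.4465, 0.1492], [0.4553, 0.1995]]
0.02 [[0.5795, 0.1302], [0.5762, 0.0727], [0.4482, 0.1307], [0.4573, 0.1826]]
```

```bash
python3 - <<'E'
from h import *
t=np.array([.4656,-.0838,.1468]);out=[]
for n in("top","side"):
    im=cv2.imread(f"pics/{n}4.png"); p=proj(n,t)[0]
    c=np.maximum((p-[65,65]).astype(int),0); im=cv2.resize(im[c[1]:c[1]+130,c[0]:c[0]+130],None,fx=3,fy=3,interpolation=cv2.INTER_CUBIC)
    cv2.drawMarker(im,tuple(int(v*3) for v in p-c),(255,0,255),0,12,1); out.append(im)
cv2.imwrite("pics/z4.png",np.hstack(out))
E
```

```text
(no output)
```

View pics/z4.png

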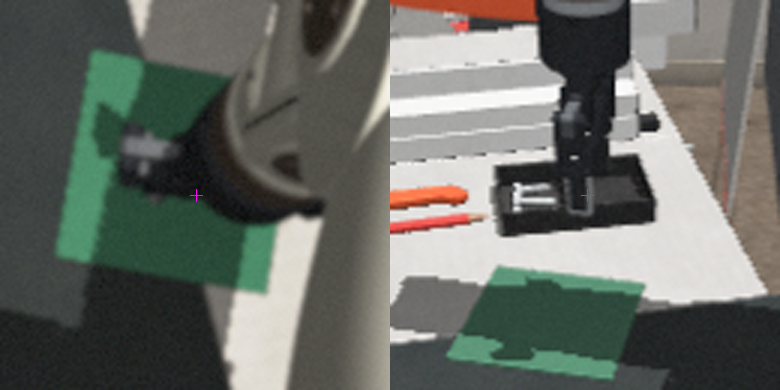

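Both views agree that the far end is near (0.566, 0.136) with its top at about 0.057. I'll open the gripper, tilt the tool 0.32 rad to match the plate, and come in along the plate's normal. The grip goes about 9 mm inside the raised end.

Request:
{"api": "move_arm", "payload": {
  "plan": [
    {"x": 0.016,"y": 0.045,"z": -0.005,"wx": -0.009,"wy": -0.063,"wz": 0},
    {"x": 0.015,"y": 0.045,"z": -0.005,"wx": -0.009,"wy": -0.063,"wz": 0},
    {"x": 0.016,"y": 0.045,"z": -0.005,"wx": -0.009,"wy": -0.064,"wz": 0},
    {"x": 0.015,"y": 0.045,"z": -0.005,"wx": -0.009,"wy": -0.063,"wz": 0},
    {"x": 0.015,"y": 0.044,"z": -0.005,"wx": -0.009,"wy": -0.064,"wz": 0}
  ],
  "claw": 0
}}

```text
t: 5.12
tool_pos: [0.5419, 0.1486, 0.1217]
ee_rot: [0.161, 0.067, 0.985, -0.011]
force: [0.4, -0.3, -0.1]
finger_gap: 0.0855
```

Request:
{"api": "move_arm", "payload": {
  "plan": [
    {"x": 0,"y": 0,"z": 0,"wx": 0,"wy": 0,"wz": 0},
    {"x": 0,"y": 0,"z": 0,"wx": 0,"wy": 0,"wz": 0}
  ]
}}

```text
t: 5.38
tool_pos: [0.5411, 0.1461, 0.1212]
ee_rot: [0.159, 0.068, 0.985, -0.011]
force: [0.6, 0.2, 0.4]
finger_gap: 0.085
```

```bash
python3 look.py 5; python3 -c "
from h import *
q=bot.get_obs()['ee_rot'];print(R.from_quat([q[1],q[2],q[3],q[0]]).as_matrix().round(3))"
```

```text
5.375 [0.5411 0.1461 0.1212] [ 0.1586  0.0675  0.985  -0.0114] [0.55 0.2  0.44] 0.085
top [222.45609728 126.07772247]
side [200.20278168 193.66004923]
[[-0.94   0.139  0.311]
 [ 0.132  0.99  -0.045]
 [-0.315 -0.001 -0.949]]
```

View pics/c5.png

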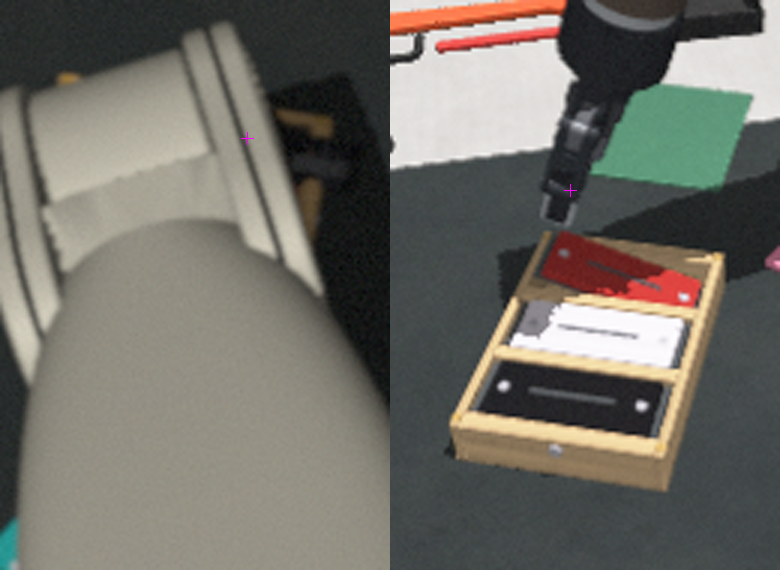

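Request:
{"api": "move_arm", "payload": {
  "plan": [
    {"x": -0.002,"y": -0.006,"z": -0.015,"wx": 0,"wy": 0,"wz": 0},
    {"x": 0.005,"y": -0.001,"z": -0.016,"wx": 0,"wy": 0,"wz": 0},
    {"x": 0.005,"y": -0.001,"z": -0.016,"wx": 0,"wy": 0,"wz": 0},
    {"x": 0.005,"y": 0,"z": -0.014,"wx": 0,"wy": 0,"wz": 0},
    {"x": 0,"y": 0,"z": 0,"wx": 0,"wy": 0,"wz": 0}
  ]
}}

```text
t: 6.1
tool_pos: [0.5544, 0.1358, 0.0591]
ee_rot: [0.158, 0.07, 0.985, -0.012]
force: [0.3, -0.6, -0.3]
finger_gap: 0.0853
```

```bash
python3 look.py 6
```

```text
6.1 [0.5544 0.1358 0.0591] [ 0.1579  0.0696  0.9849 -0.0119] [ 0.34 -0.57 -0.31] 0.0853
top [229.62802269 127.70999639]
side [198.02815266 211.13556037]
```

View pics/c6.png

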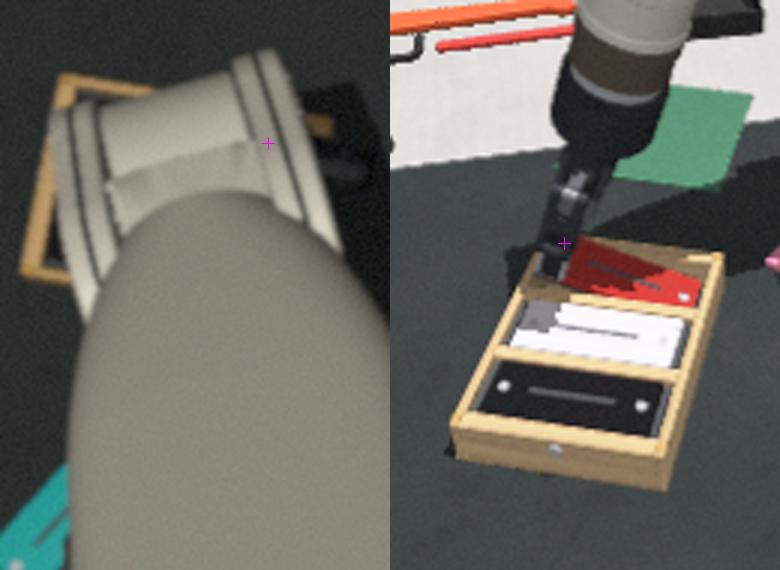

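Request:
{"api": "move_arm", "payload": {
  "plan": [
    {"x": 0.003,"y": 0.001,"z": -0.008,"wx": 0,"wy": 0,"wz": 0},
    {"x": 0.002,"y": 0,"z": -0.006,"wx": 0,"wy": 0,"wz": 0},
    {"x": 0.002,"y": 0,"z": -0.005,"wx": 0,"wy": 0,"wz": 0},
    {"x": 0,"y": 0,"z": 0,"wx": 0,"wy": 0,"wz": 0}
  ]
}}

```text
t: 6.7
tool_pos: [0.5616, 0.1378, 0.0406]
ee_rot: [0.158, 0.069, 0.985, -0.012]
force: [0.3, -0.5, -0.6]
finger_gap: 0.0854
```

Request:
{"api": "move_arm", "payload": {
  "plan": [
    {"x": 0,"y": 0,"z": 0,"wx": 0,"wy": 0,"wz": 0},
    {"x": 0,"y": 0,"z": 0,"wx": 0,"wy": 0,"wz": 0},
    {"x": 0,"y": 0,"z": 0,"wx": 0,"wy": 0,"wz": 0},
    {"x": 0,"y": 0,"z": 0,"wx": 0,"wy": 0,"wz": 0}
  ],
  "claw": 1
}}

```text
t: 7.2
tool_pos: [0.562, 0.1377, 0.0416]
ee_rot: [0.159, 0.069, 0.985, -0.011]
force: [-0.8, -1.2, 1.8]
finger_gap: 0.0461
```

```bash
python3 look.py 7
```

```text
7.2 [0.562  0.1377 0.0416] [ 0.1592  0.0691  0.9848 -0.0114] [-0.77 -1.2   1.83] 0.0461
top [229.2870953  126.32949983]
side [195.4822838  217.07073059]
```

View pics/c7.png

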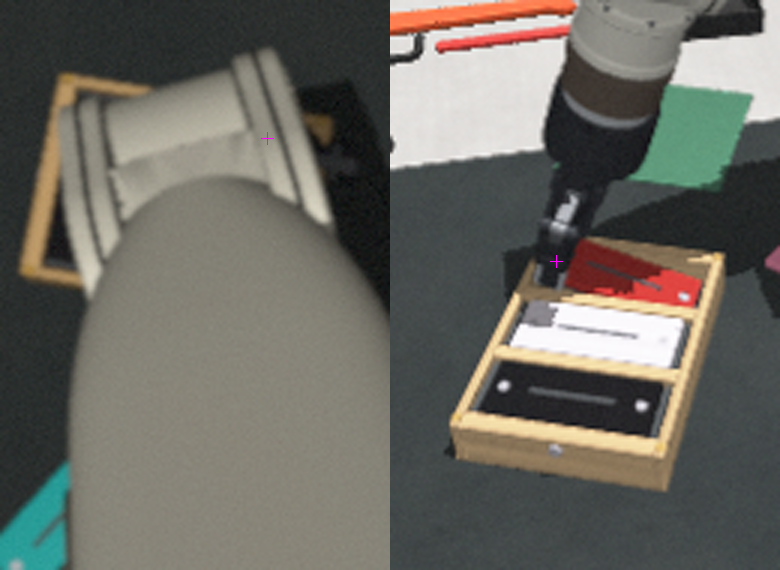

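The gap stopped at 46 mm, which matches the plate's width, and the forces are small. I lift straight up, slowly at first.

Request:
{"api": "move_arm", "payload": {
  "plan": [
    {"x": 0,"y": 0,"z": 0.003,"wx": 0,"wy": 0,"wz": 0},
    {"x": 0,"y": 0,"z": 0.005,"wx": 0,"wy": 0,"wz": 0},
    {"x": 0,"y": 0,"z": 0.008,"wx": 0,"wy": 0,"wz": 0},
    {"x": 0,"y": 0,"z": 0.01,"wx": 0,"wy": 0,"wz": 0},
    {"x": 0,"y": 0,"z": 0.01,"wx": 0,"wy": 0,"wz": 0}
  ]
}}

```text
t: 7.92
tool_pos: [0.5621, 0.1379, 0.0783]
ee_rot: [0.159, 0.069, 0.985, -0.011]
force: [0.7, -0.0, -1.5]
finger_gap: 0.0461
```

```bash
python3 look.py 8
```

```text
7.925 [0.5621 0.1379 0.0783] [ 0.1593  0.0689  0.9848 -0.0112] [ 0.67 -0.   -1.48] 0.0461
top [228.22074639 121.71217845]
side [193.65658064 205.52450825]
```

View pics/c8.png

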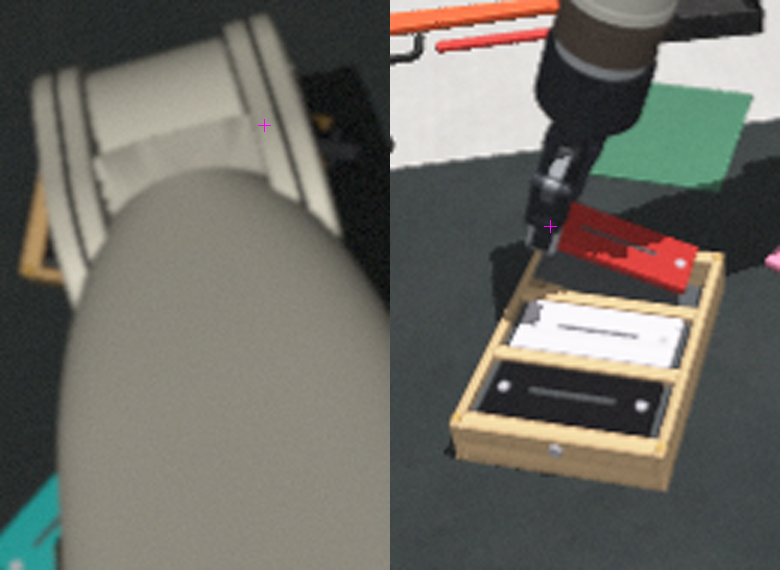

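The side view shows the plate out of the bay, held firmly at its tilt, with the other two plates in place. I raise it further and carry it to the mat, levelling the tool on the way.

Request:
{"api": "move_arm", "payload": {
  "plan": [
    {"x": 0,"y": 0,"z": 0.015,"wx": 0,"wy": 0,"wz": 0},
    {"x": 0,"y": 0,"z": 0.02,"wx": 0,"wy": 0,"wz": 0},
    {"x": 0,"y": -0.01,"z": 0.015,"wx": 0,"wy": 0,"wz": 0},
    {"x": 0,"y": -0.025,"z": 0,"wx": 0.005,"wy": 0.037,"wz": 0},
    {"x": -0.001,"y": -0.04,"z": 0,"wx": 0.01,"wy": 0.07,"wz": 0}
  ]
}}

```text
t: 8.65
tool_pos: [0.5603, 0.0627, 0.1277]
ee_rot: [0.105, 0.068, 0.992, -0.007]
force: [0.4, 0.4, -1.2]
finger_gap: 0.0461
```

Request:
{"api": "move_arm", "payload": {
  "plan": [
    {"x": -0.001,"y": -0.045,"z": 0,"wx": 0.01,"wy": 0.07,"wz": 0},
    {"x": -0.001,"y": -0.045,"z": 0,"wx": 0.01,"wy": 0.07,"wz": 0},
    {"x": -0.001,"y": -0.045,"z": 0,"wx": 0.01,"wy": 0.07,"wz": 0},
    {"x": 0,"y": -0.03,"z": 0,"wx": 0,"wy": 0,"wz": 0},
    {"x": 0,"y": 0,"z": 0,"wx": 0,"wy": 0,"wz": 0}
  ]
}}

```text
t: 9.28
tool_pos: [0.5577, -0.1051, 0.127]
ee_rot: [-0.0, 0.072, 0.997, -0.0]
force: [0.5, 0.8, -1.2]
finger_gap: 0.0461
```

```bash
python3 look.py 9 270 80 150 60;  python3 -c "
from h import *
q=bot.get_obs()['ee_rot'];print(R.from_quat([q[1],q[2],q[3],q[0]]).as_matrix().round(3))"
```

```text
9.275 [ 0.5577 -0.1051  0.127 ] [-0.000e+00  7.210e-02  9.974e-01 -2.000e-04] [ 0.51  0.85 -1.15] 0.0461
top [350.32828448 120.8774827 ]
side [209.19847724 133.80297008]
[[-0.99   0.14  -0.   ]
 [ 0.14   0.99   0.   ]
 [ 0.001  0.    -1.   ]]
```

View pics/c9.png

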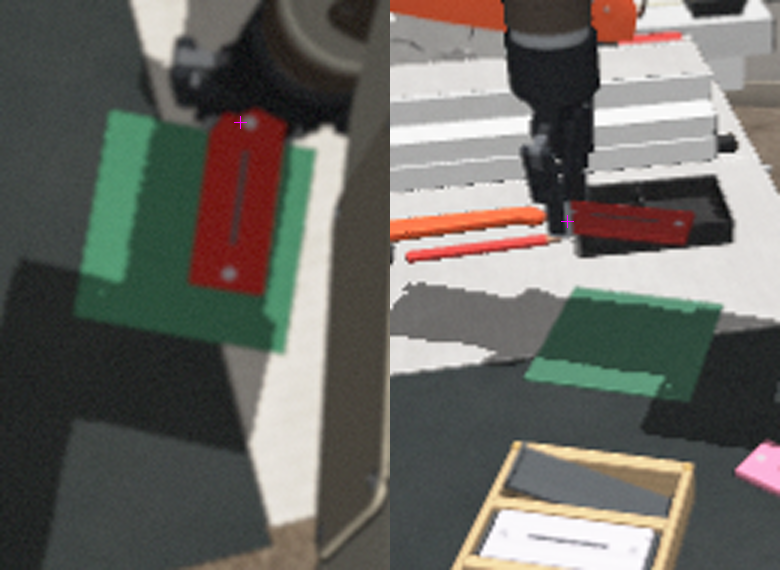

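```bash
python3 -c "
from h import *
print(ray('top',[[270+250/3,80+122/3],[270+229/3,80+272/3],[349.8,145.7]],.14))
from m import tri
print(tri((270+250/3,80+122/3),(150+(578-390)/3,60+212/3)),tri((270+229/3,80+272/3),(150+(679-390)/3,60+224/3)))"
```

```text
[[ 0.55460227 -0.10787223  0.14      ]
 [ 0.45631279 -0.09429834  0.14      ]
 [ 0.5050015  -0.10095088  0.14      ]]
(array([ 0.55174148, -0.10869997,  0.13598014]), [np.float64(0.0038616678529957617), np.float64(0.00386166785299544)]) (array([ 0.45615084, -0.09589226,  0.13267155]), [np.float64(0.0013231355036540807), np.float64(0.0013231355036540922)])
```

The top view shows the plate level over the mat, about 5 mm off its centre. I correct that while lowering.

Request:
{"api": "move_arm", "payload": {
  "plan": [
    {"x": 0.004,"y": 0.004,"z": -0.025,"wx": 0,"wy": 0,"wz": 0},
    {"x": 0,"y": 0,"z": -0.03,"wx": 0,"wy": 0,"wz": 0},
    {"x": 0,"y": 0,"z": -0.03,"wx": 0,"wy": 0,"wz": 0},
    {"x": 0,"y": 0,"z": -0.02,"wx": 0,"wy": 0,"wz": 0},
    {"x": 0,"y": 0,"z": -0.008,"wx": 0,"wy": 0,"wz": 0}
  ]
}}

```text
t: 10.0
tool_pos: [0.5607, -0.0967, 0.0131]
ee_rot: [-0.001, 0.069, 0.998, 0.0]
force: [0.5, -0.2, -1.0]
finger_gap: 0.0461
```

Request:
{"api": "move_arm", "payload": {
  "plan": [
    {"x": 0,"y": 0,"z": -0.005,"wx": 0,"wy": 0,"wz": 0},
    {"x": 0,"y": 0,"z": -0.004,"wx": 0,"wy": 0,"wz": 0},
    {"x": 0,"y": 0,"z": -0.002,"wx": 0,"wy": 0,"wz": 0}
  ]
}}

```text
t: 10.38
tool_pos: [0.5624, -0.0982, 0.0038]
ee_rot: [0.001, 0.07, 0.998, -0.0]
force: [-0.9, -0.1, -0.5]
finger_gap: 0.0461
```

Request:
{"api": "move_arm", "payload": {
  "plan": [
    {"x": 0,"y": 0,"z": -0.001,"wx": 0,"wy": 0,"wz": 0},
    {"x": 0,"y": 0,"z": 0,"wx": 0,"wy": 0,"wz": 0}
  ]
}}

```text
t: 10.62
tool_pos: [0.562, -0.0982, 0.0025]
ee_rot: [0.0, 0.07, 0.998, -0.0]
force: [-0.5, -0.7, -1.4]
finger_gap: 0.0462
```

Request:
{"api": "move_arm", "payload": {
  "plan": [
    {"x": 0,"y": 0,"z": -0.001,"wx": 0,"wy": 0,"wz": 0},
    {"x": 0,"y": 0,"z": -0.001,"wx": 0,"wy": 0,"wz": 0}
  ]
}}

```text
t: 10.88
tool_pos: [0.562, -0.0982, 0.0009]
ee_rot: [0.0, 0.07, 0.998, -0.0]
force: [-2.3, 0.6, 6.7]
finger_gap: 0.0458
```

Request:
{"api": "move_arm", "payload": {
  "plan": [
    {"x": 0,"y": 0,"z": -0.001,"wx": 0,"wy": 0,"wz": 0},
    {"x": 0,"y": 0,"z": 0,"wx": 0,"wy": 0,"wz": 0}
  ]
}}

```text
t: 11.12
tool_pos: [0.5621, -0.0982, 0.0008]
ee_rot: [0.0, 0.07, 0.998, -0.0]
force: [-3.3, 0.0, 8.1]
finger_gap: 0.046
```

```bash
python3 look.py 10 270 80 150 110
```

```text
11.125 [ 0.5621 -0.0982  0.0008] [ 4.000e-04  6.990e-02  9.976e-01 -1.000e-04] [-3.32  0.01  8.1 ] 0.046
top [334.21788058 134.02540774]
side [211.14157313 172.49800603]
```

View pics/c10.png

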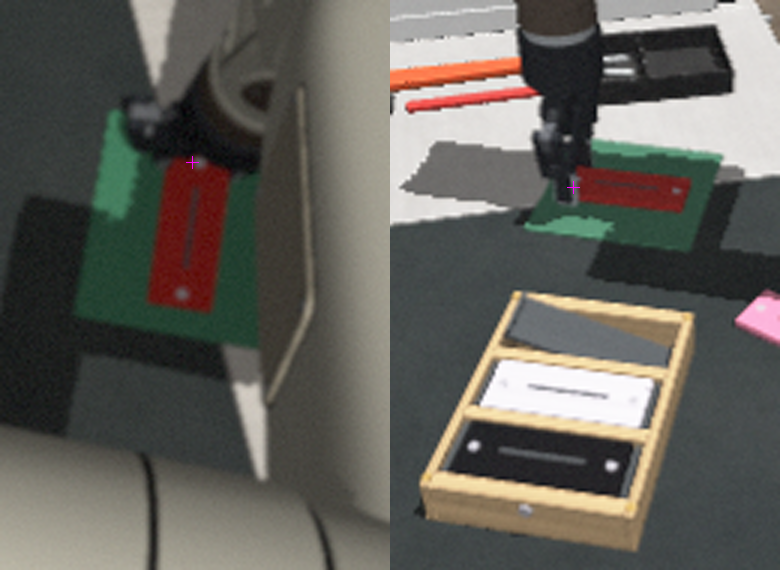

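The plate is down on the mat near its middle, with about 8 N of contact. I open, then retreat upwards.

Request:
{"api": "move_arm", "payload": {
  "plan": [
    {"x": 0,"y": 0,"z": 0,"wx": 0,"wy": 0,"wz": 0},
    {"x": 0,"y": 0,"z": 0,"wx": 0,"wy": 0,"wz": 0},
    {"x": 0,"y": 0,"z": 0,"wx": 0,"wy": 0,"wz": 0},
    {"x": 0,"y": 0,"z": 0,"wx": 0,"wy": 0,"wz": 0}
  ],
  "claw": 0
}}

```text
t: 11.72
tool_pos: [0.5618, -0.0981, -0.0009]
ee_rot: [-0.0, 0.07, 0.998, 0.0]
force: [-0.1, -0.1, 0.4]
finger_gap: 0.0855
```

Request:
{"api": "move_arm", "payload": {
  "plan": [
    {"x": 0,"y": 0,"z": 0.01,"wx": 0,"wy": 0,"wz": 0},
    {"x": 0,"y": 0,"z": 0.03,"wx": 0,"wy": 0,"wz": 0},
    {"x": 0,"y": 0,"z": 0.05,"wx": 0,"wy": 0,"wz": 0},
    {"x": 0,"y": 0,"z": 0.05,"wx": 0,"wy": 0,"wz": 0},
    {"x": 0,"y": 0,"z": 0.05,"wx": 0,"wy": 0,"wz": 0}
  ]
}}

```text
t: 12.35
tool_pos: [0.5618, -0.0981, 0.1918]
ee_rot: [0.0, 0.07, 0.998, -0.0]
force: [1.1, -0.2, -0.1]
finger_gap: 0.0855
```

Request:
{"api": "move_arm", "payload": {
  "plan": [
    {"x": -0.02,"y": -0.05,"z": 0,"wx": 0,"wy": 0,"wz": 0},
    {"x": -0.02,"y": -0.05,"z": 0,"wx": 0,"wy": 0,"wz": 0},
    {"x": -0.03,"y": -0.05,"z": 0,"wx": 0,"wy": 0,"wz": 0},
    {"x": -0.03,"y": -0.05,"z": 0,"wx": 0,"wy": 0,"wz": 0},
    {"x": 0,"y": 0,"z": 0,"wx": 0,"wy": 0,"wz": 0}
  ]
}}

```text
t: 12.98
tool_pos: [0.4597, -0.3015, 0.1901]
ee_rot: [0.0, 0.073, 0.997, -0.001]
force: [-0.2, 1.4, -0.4]
finger_gap: 0.0853
```

```bash
python3 look.py 11 270 80 150 110; python3 - <<'E'
from h import *
for n in("top","side"):
    im=cv2.imread(f"pics/{n}11.png"); H,S,V=cv2.split(cv2.cvtColor(im,cv2.COLOR_BGR2HSV))
    m=(((H<6)|(H>174))&(S>150)&(V>60)).astype(np.uint8)*255
    mm=np.zeros_like(m); s=np.s_[100:210,290:380] if n=="top" else np.s_[155:200,190:265]; mm[s]=m[s]
    print(n,fit(n,cv2.morphologyEx(mm,cv2.MORPH_CLOSE,np.ones((3,3),np.uint8)),.011))
E
```

```text
12.975 [ 0.4597 -0.3015  0.1901] [ 2.000e-04  7.320e-02  9.973e-01 -5.000e-04] [-0.19  1.35 -0.44] 0.0853
top [467.00594726 167.89532069]
side [248.83888791  83.66689612]
top [509.  -93.1  46.4 120.3  82.5]
side [509.4 -85.7  53.5 117.7  82.1]
```

View pics/c11.png

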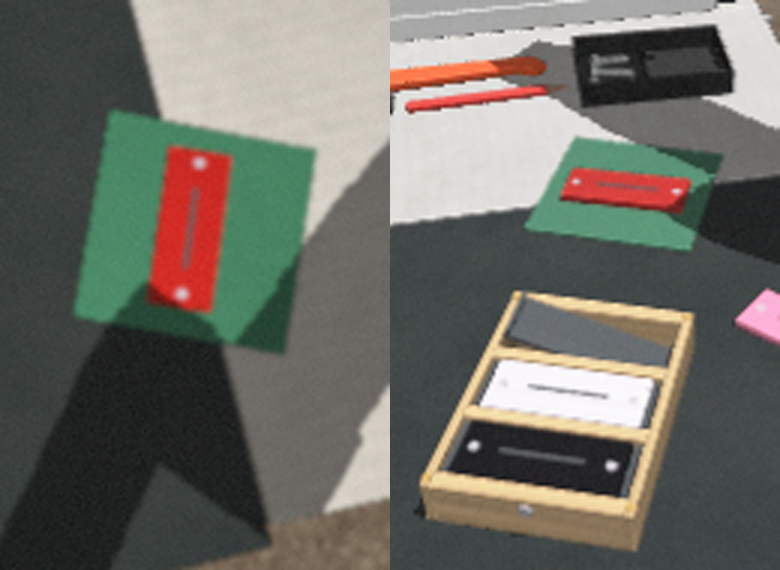

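The plate lies flat in the middle of the mat: (509,-93) mm in the top view against the mat's (509,-98). The gripper is clear and the other plates are in place.

```bash
python3 -c "
from workcell import bot
print(bot.job_done())"
```

```text
the job is handed in; nothing more can be done
None
```

I took the red plate out of its bay and laid it flat in the middle of the green mat, then handed the job in at about 13 s. No verdict was reported.

**How it went:**
- I pressed the near end down to its stop, where the force rose to 23 N, and the far end tipped up.
- I gripped the raised end with the tool tilted to match, and the gap read 46 mm. I then lifted the plate, levelled it over the mat, set it down with about 8 N of contact and let go.

**Last checks:**
- **Position:** the top view puts the plate's centre about 5 mm from the mat's centre.
- **Flatness:** the plate looks flat in both views, but I did not measure its angle.
- **Other plates:** by eye, the black and bare metal plates have not moved in the block. I did not measure their positions.
- **Gripper:** it is open and well clear of everything.

**Disagreements:**
- The two cameras differed by 5 to 7 mm in y throughout, more than the stated 2 mm calibration. I used values between the two, which was well within the tolerance.
- My first two move calls were refused for missing keys, and nothing moved.

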